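Bed the lever blank on the angle stop

TASK

On the jig plate, swing the flat steel lever blank round its pin by pushing its free end until it meets the brass set screw of the stop block, and keep it pressed on the screw with about 12 N for a good second, never letting it bear there with as much as 17 N. Then turn the small latch with the black knob fully to its end, so that its sprung plunger holds the blank on the screw, and let go. Leave the jaw cast, the denture and the small dish where they are.

Things in the scene. Friction and masses are not known exactly. Their poses are not given: they have to be found in the camera images.
- jig: Aluminium jig plate fixed on the worktop, 290 x 250 x 12 mm; origin at the centre of its underside, x along the 290 mm side (roughly away from the robot), y roughly to the robot's left. A fixed pivot pin stands at x = +130, y = +30 mm; its 17 mm head, top 33 mm above the worktop, keeps the blank from lifting off.
- stop: Angle stop: dark L-shaped shoe, 5 mm thick, fixed on the plate at a varying angle. Origin on the pivot pin's axis, at the plate's top (12 mm above the worktop), z up. The blank ends up nearly along this frame's -x; it comes from the -y side, pushed towards +y. The shoe covers x -262 to -130, y +24 to +60 mm and x -262 to -216, y -54 to +26 mm.
- post: Stop block 18 x 16 x 22 mm on the shoe; origin at the plate's top under its centre, in the stop's frame at x = -150, y = +40 mm, same axes. A brass set screw with a 12 mm round tip sticks out of it towards -y; its tip stands at y = +2 to +18 mm in the stop's frame, set anew each time and not measured. A push on the blank at r mm from the pin bears on it r/150 fold.
- blank: Lever blank: flat steel bar 20 mm wide, 10 mm thick, about 0.3 kg, lying on the plate, pin through the hole in one end (about 1 mm play). Origin at the hole's centre, underside; it runs 200 mm along its own -x to the rounded free end. Its yaw starts 0.3 to 0.9 rad above the stop's. It slides with 1 to 3 N of friction at the free end and stays where left.
- blank_end (a point): Point on the top face of the blank, on its centre line, 190 mm from the pin and 10 mm from the rounded tip; 22 mm above the worktop. With the blank on the screw its y in the stop's frame is -11 to +11 mm, as the screw is set.
- latch (a joint): Latch angle, rad: 0 = open, its steel arm (14 mm wide, 63 mm long, top 28 mm above the worktop) points along the stop's -y; it turns counter-clockwise seen from above to its end at 1.571, arm along the stop's +x, its brass plunger (2 to 5 N) on the blank's edge. Starts at 0 to 0.2; takes 6 N at the knob, 11 N at the last with the plunger; stays where left.
- latch_axis (a point): The latch's vertical turning axis, 28 mm above the worktop; in the stop's frame at x = -240, y = -30 mm.
- latch_knob (a point): Black upright round knob near the tip of the latch arm, 14 mm across, from 28 to 55 mm above the worktop (full width from 37 mm up); this point is on its axis, 42 mm above the worktop and 54 mm from the latch's turning axis. The plunger sticks out 24 mm from the arm's side below it, towards the side the latch turns to.
- cast: Bystander: white plaster jaw cast, 63 x 77 x 31 mm, on the worktop beside the plate; origin at the centre of its underside.
- dish: Bystander: small white waisted dish, 39 mm across, 27 mm high, on the plate behind the blank's starting side; origin at the centre of its underside.
- denture_1: Bystander: pink denture with white teeth, 63 x 76 x 16 mm, on the worktop beside the plate; origin at the centre of its underside.

How it is judged:
On the way, in this order (a step that is already met when the one before it is completed fails the run):
1. the blank is kept pressed on the stop block's screw with 8 N or more for 0.6 s, the latch still open (contact force between blank and post above 8 N and value of joint latch below 0.7 rad), for 0.6 s.
2. the latch is turned to its end, the blank still on the screw (value of joint latch above 1.48 rad and contact force between blank and post above 0.3 N), for 0.2 s.
At the end, for the whole second after the job is handed in: The blank lies flat on the plate, at rest, in contact with the stop block's screw (0.3 N or more), and the latch is fully turned (at least 1.48 rad) with its plunger holding it there (all of step 2 and height (world z) of blank_end below 0.026 m and linear speed of blank below 0.01 m/s); the robot touches nothing.
It fails at once if the blank bears on the stop block's screw with 17 N or more (contact force between blank and post above 17 N).
It fails at once if the jaw cast is moved by more than 15 mm (distance of cast from where it was at the start of the episode above 0.015 m).
It fails at once if the dish is moved by more than 15 mm (distance of dish from where it was at the start of the episode above 0.015 m).
It fails at once if the denture is moved by more than 15 mm (distance of denture_1 from where it was at the start of the episode above 0.015 m).
It also fails if it takes over 64 s, if anything falls off the work surface, if the arm or the gripper's body presses on something with over 40 N, if the wrist force passes 120 N, or if a joint passes its speed limit or range.

ROBOT

A 7-joint arm with a two-finger parallel gripper is mounted at the origin on a cart in front of the work surface, level with it; the furniture and walls round the work are solid. World frame = base frame: x ahead of the robot, y to its left, z up, the work surface at z = 0. Lengths are in m, angles in rad, forces in N, time in s.
With the tool pointing down it reaches from about 0.4 to 0.875 m from the base axis. Payload 19.3 kg.
Tool frame: the origin (TCP) lies midway between the tips of the shut fingers; the grasp point (between the pads) lies 19 mm behind it (bot.pinch_z is the distance from the TCP to the grasp point, in m); z points along the fingers, y is the line along which they close (so a half turn about z gives the same grasp; the last joint's range is limited). The gripper opens to 85 mm and grips with 20 to 120 N. Pads are 22 mm wide; open, the fingers measure 114 mm over their backs; the gripper's body (76 mm by 85 mm) begins 54 mm behind the grasp point. The pads swing forward as they close: fully open they stand 13 mm farther back than shut.
Start: joints at [1.177, 0.521, -0.036, 1.599, 0.021, 1.021, -0.113], TCP at [0.199, -0.593, 0.231] pointing down, gripper open.
Joint ranges: [-2.91, 2.91], [-0.3, 2.13], [-1.5, 1.42], [0.17, 2.43], [-1.26, 4.41], [0.16, 1.93], [-2.52, 2.52]. Speed limits (rad/s): [1.89, 1.89, 2.39, 2.39, 3.01, 3.01, 3.01].

INTERFACE

Orientations are given as [roll, pitch, yaw] about the fixed x, y, z axes, in that order (R = Rz(yaw) Ry(pitch) Rx(roll)).
In Python, from workcell import observe, viewer, bot gives the robot as it stands. The module is installed in compiled form; this text tells all that it offers.
- The arm moves only by the tool play_rows, never from a script. Its argument "motion" is a list of rows, each a list of 7 numbers: the shift along the tool's x, y, z in cm, then the turn, a rotation vector about the tool's x, y, z in rad, then the opening, from -1 (shut) to 1 (fully open), so that 0 is half open. A call has exactly 5 rows; each row is the pose to reach, as a shift and turn from the pose commanded when the call began, along the tool's axes at that moment; what a row does not reach only later rows make up. A row lasts 1/10 s, in which the tool goes at most 50 mm and 8.59 degrees, less where a joint would pass 70% of its speed; a pose out of reach is approached as far as the arm can. A call with a gripper value outside its range is refused whole. The fingers move at their own pace and stop on an object; "squeeze" is the grip in N (left out, the last holds). Time passes only in rows, so rows that repeat a pose let the fingers close, or fill a call up. It gives the time, the measured TCP pose, the force, the opening and the grip force at its end, in the units of the state.
- observe(): the state, without advancing time (a new reading comes with each control period).
- viewer.grab_frame(name): name is "side" or "top" or "wrist"; returns (picture, depth): 480x640x3 uint8, red, green, blue; 480x640 float32, m along the optical axis (not along the pixel's ray), 0 where there is no reading.
- viewer.camera_info(name): a dict with "fx", "fy", "cx", "cy" (pixels), "R" (3x3) and "t" (3): a world point X has camera coordinates R X + t. Camera axes: x right, y down, z forward; pixel columns grow to the right and rows downward; lengths in m; the calibration is good to about 2 mm. A picture is of the moment at which its call begins: read the wrist's pose just before it. camera_info takes no time and is no camera call; for the wrist camera it gives the pose at the moment of the call.
- bot.job_done(): hands the job in; it is judged then, once.
The state is a dict: "clock": time; "qpos": joint angles; "qd": joint speeds; "joint_efforts": joint torques, N m; "position": TCP position; "tool_rot": TCP orientation; "force": force on the tool from outside, world axes, zero at the start; "moment": the same for the moment, N m; "grip_width": finger opening in m; "finger_force": force on a finger pad.
Only numpy, scipy, OpenCV 4.12 (cv2) and the standard library are available. Lean on these libraries where they do the work, as an engineer would, in place of code of your own. Each camera call takes 0.05 s, during which the arm holds its last target. There are 200 camera calls.

## Working session

There is one attempt and no reset: what is moved stays moved. The work goes in short steps, Python scripts to look and compute and a tool call to move; the robot and the scene stay as the last step left them, time stands still between calls to the robot, and variables do not carry over. Pictures are saved under pics/ and viewed, at most 10 in all, crops included, and the job is handed in when it is done.

Besides the shell and the picture viewer there is one more tool, called after "Call:" as name(argument=value, ...), one argument or row to a line, values as JSON. play_rows: Moves the arm, as the interface text tells. Its arguments: {"type":"object","properties":{"motion":{"type":"array"},"squeeze":{"type":"number"}},"required":["motion"]}

```bash
mkdir -p pics; python3 - <<'E'
from workcell import observe, viewer, bot
import cv2,numpy as np
s=observe();print(s)
for n in ["top","side"]:
    p,d=viewer.grab_frame(n);cv2.imwrite(f"pics/{n}0.png",p[:,:,::-1]);np.save(f"{n}0.npy",d)
    print(n,viewer.camera_info(n))
E
```

```text
{'clock': 0.0, 'qpos': array([ 1.1767858 ,  0.52202506, -0.03631326,  1.59997921,  0.02118579,
        1.02108686, -0.11281576]), 'qd': array([ 1.66374568e-03, -2.25187730e-05,  1.03270890e-03,  6.39945087e-04,
        7.93519841e-05, -1.18004125e-05, -4.69890128e-04]), 'joint_efforts': array([-2.46531717e-04, -9.27133799e+01,  1.97943136e+00, -3.69948220e+01,
        1.78167096e-02,  7.87864759e-03, -4.24669861e-05]), 'position': array([ 0.19872313, -0.59222617,  0.23072931]), 'tool_rot': array([-3.14048104e+00,  7.34013458e-05,  3.23764614e-01]), 'force': array([-0.07236524, -0.0851276 , -0.57658572]), 'moment': array([ 0.01855052,  0.00882503, -0.02117668]), 'finger_force': 0.0, 'grip_width': 0.08523517780890798}
top {'fx': 447.5504337034703, 'fy': 447.5504337034703, 'cx': 323.75596518563776, 'cy': 238.3386230124595, 'R': array([[ 0.01468627, -0.99986731, -0.00704744],
       [-0.99526156, -0.01394036, -0.09622935],
       [ 0.09611834,  0.0084273 , -0.99533424]]), 't': array([0.40105152, 0.59723177, 0.85433502])}
side {'fx': 488.2964615005286, 'fy': 488.2964615005286, 'cx': 319.49395551281725, 'cy': 227.11042349860358, 'R': array([[ 0.9957546 ,  0.09088297,  0.01459667],
       [ 0.07296529, -0.68266454, -0.7270799 ],
       [-0.05611455,  0.72505821, -0.68639766]]), 't': array([-0.61790935,  0.26436453,  0.65589495])}
```

View pics/top0.png

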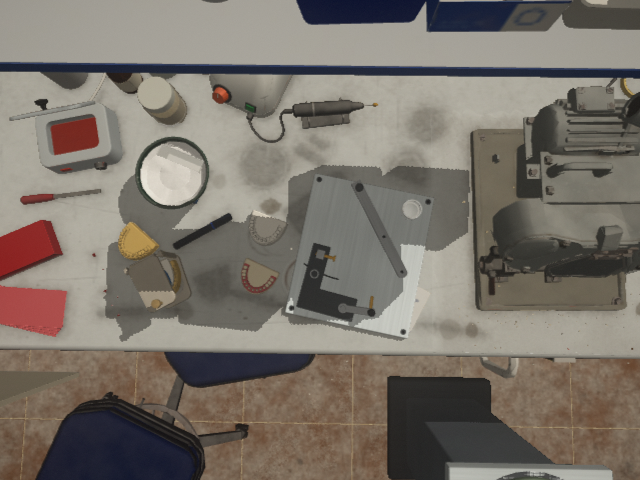

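View pics/side0.png

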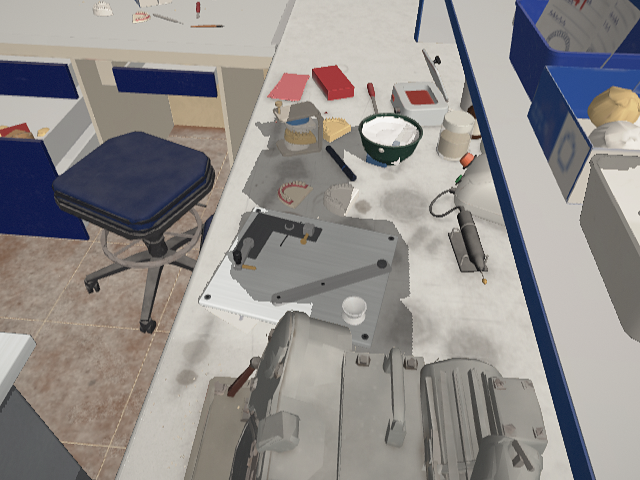

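The top view shows the pin near (360,187), the blank's free end near (403,272), the shoe near (300-385, 245-320), the latch axis near (345,308) and the knob near (371,312). I'll enlarge that area.

```bash
python3 - <<'E'
import cv2
p=cv2.imread("pics/top0.png")[165:345,280:445]
cv2.imwrite("pics/topc.png",cv2.resize(p[60:,:],None,fx=4.8,fy=4.8,interpolation=cv2.INTER_CUBIC))
cv2.imwrite("pics/topc.png",cv2.resize(p,(0,0),fx=3.3,fy=3.3,interpolation=cv2.INTER_CUBIC))
E
```

```text
(no output)
```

View pics/topc.png

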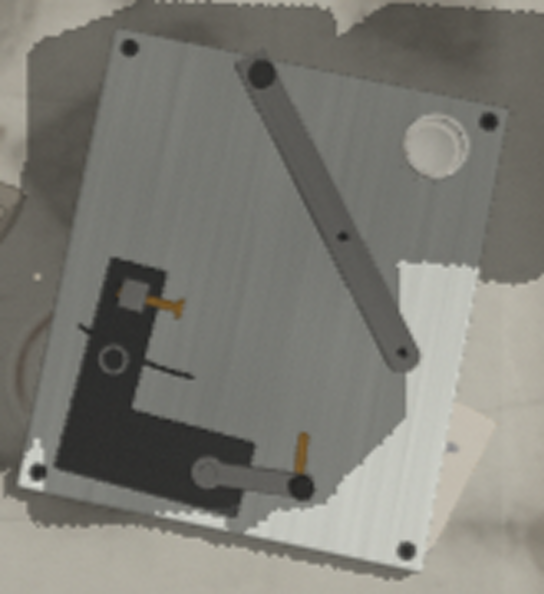

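The crop (3.3x) shows the pin head at (261,73), blank tip hole at (402,352), latch axis at (206,472), knob top at (301,488) and post top at (134,295). The shoe corners are at (119,257), (166,270), (133,408), (254,443), (236,516) and (55,468).

```bash
cat >h.py <<'E'
import numpy as np
def ray(ci,u,v,z):
    R=np.array(ci["R"]);t=np.array(ci["t"]);c=-R.T@t
    d=R.T@np.array([(u-ci["cx"])/ci["fx"],(v-ci["cy"])/ci["fy"],1.])
    return c+d*(z-c[2])/d[2]
E
python3 - <<'E'
from workcell import viewer
from h import *
from scipy.optimize import least_squares
ci=viewer.camera_info("top")
np.set_printoptions(precision=4,suppress=True)
W=lambda x,y,z: ray(ci,280+x/3.3-.35,165+y/3.3-.35,z)[:2]
pin=W(261,73,.033);end=W(402,352,.022);ax=W(206,472,.028);kn=W(301,488,.055);po=W(134,295,.034)
print("pin,end,ax,kn,post",pin,end,ax,kn,po,"r",np.linalg.norm(end-pin),np.linalg.norm(kn-ax))
b=np.array([W(x,y,.017) for x,y in [(119,257),(166,270),(133,408),(254,443),(236,516),(55,468)]]+[pin,ax,po])
a=np.array([(-130,60),(-130,24),(-216,24),(-216,-54),(-262,-54),(-262,60),(0,0),(-240,-30),(-150,40)])/1e3
def T(p,a): c,s=np.cos(p[2]),np.sin(p[2]);return a@np.array([[c,s],[-s,c]])+p[:2]
r=least_squares(lambda p:(T(p,a)-b).ravel(),[*pin,0]);print(r.x);print(r.fun.reshape(-1,2)*1e3)
c,s=np.cos(r.x[2]),np.sin(r.x[2]);Ri=np.array([[c,-s],[s,c]])
print("stop frame: end,kn",(end-r.x[:2])@Ri,(kn-r.x[:2])@Ri)
v=r.x[:2]-end;print("yaw blank",np.arctan2(v[1],v[0]))
k=(kn-ax)@Ri;print("latch",np.arctan2(k[0],-k[1]))
E
```

```text
pin,end,ax,kn,post [0.6953 0.3414] [0.5288 0.255 ] [0.4562 0.3719] [0.4495 0.3183] [0.56  0.416] r 0.1875662289404422 0.05395371833712907
[ 0.6959  0.3399 -0.2508]
[[ 0.8194  4.6351]
 [-0.6006 -1.5879]
 [-0.3942  1.0248]
 [ 0.0339 -1.6423]
 [-1.1478 -0.6347]
 [ 0.411   1.1217]
 [ 0.6124 -1.4721]
 [-0.2342 -1.4061]
 [ 0.5001 -0.0385]]
stop frame: end,kn [-0.1407 -0.1238] [-0.2333 -0.0821]
yaw blank 0.47057773492396765
latch 0.12614907582178075
```

```bash
python3 - <<'E'
from workcell import viewer
from h import *
np.set_printoptions(precision=2,suppress=True,linewidth=150)
d=np.load("top0.npy");ci=viewer.camera_info("top")
v,u=np.mgrid[:480,:640]
P=np.stack([(u-ci["cx"])/ci["fx"]*d,(v-ci["cy"])/ci["fy"]*d,d],-1)[d>0]-ci["t"]
P=P@ci["R"]
xs=np.arange(.1,.9,.1)
print("cols x",xs)
for y in np.arange(-.7,.6,.1):
    print(round(y,1),[ (round(float(P[m,2].max()),2) if (m:=(abs(P[:,0]-x)<.05)&(abs(P[:,1]-y)<.05)).any() else None) for x in xs])
E
```

```text
cols x [0.1 0.2 0.3 0.4 0.5 0.6 0.7 0.8]
-0.7 [-0.79, -0.79, None, None, None, None, None, None]
-0.6 [-0.79, -0.79, None, None, None, None, None, None]
-0.5 [-0.79, -0.79, None, None, None, None, None, None]
-0.4 [-0.79, -0.79, None, None, None, None, None, None]
-0.3 [-0.79, -0.79, -0.45, None, None, None, None, None]
-0.2 [0.0, -0.0, None, 0.01, 0.05, None, 0.04, None]
-0.1 [0.0, 0.0, -0.39, 0.0, 0.14, 0.22, 0.25, 0.27]
-0.0 [0.01, 0.0, None, 0.0, 0.14, 0.22, 0.24, 0.42]
0.1 [0.0, 0.0, None, 0.0, 0.16, 0.22, 0.21, 0.42]
0.2 [0.0, 0.0, None, 0.02, 0.03, 0.04, 0.04, 0.42]
0.3 [-0.79, -0.79, None, 0.06, 0.06, 0.04, 0.04, 0.42]
0.4 [-0.79, -0.79, -0.28, 0.03, 0.03, 0.04, 0.03, 0.43]
0.5 [-0.79, -0.79, -0.27, 0.01, 0.02, 0.03, 0.01, 0.36]
```

```bash
cat >>h.py <<'E'
def rows(cmd,wps,g=-1):
    """cmd=(x,y,z,yaw) commanded now; wps the 5 targets -> rows in tool axes"""
    c,s=np.cos(cmd[3]),np.sin(cmd[3])
    for w in wps:
        dx,dy,dz=[w[i]-cmd[i] for i in range(3)]
        print([round(float(q),2) for q in [100*(c*dx+s*dy),100*(s*dx-c*dy),-100*dz,0,0]]+[round(float(-(w[3]-cmd[3])),3),g])
def lin(a,b,n=5):
    a,b=map(np.array,(a,b));return [a+(b-a)*k/n for k in range(1,n+1)]
PIN=np.array([.6955,.340]);SY=-.251
def at(by,r,off,z,tilt=0):
    """tool pose beside blank at yaw by, radius r, off behind its centre line"""
    u=-np.array([np.cos(by),np.sin(by)]);n=np.array([-np.sin(by),np.cos(by)])
    p=PIN+r*u-off*n;return np.array([*p,z,by+np.pi/2+tilt])
E
python3 - <<'E'
from h import *
A=np.array([.199,-.593,.231,.324])
def pol(r,az,z):return np.array([r*np.cos(az),r*np.sin(az),z,az+np.pi/2])
B=A+[0,0,.2,0]
rows(A,lin(A,B));print()
az=[-1.247+.14*k for k in range(1,12)]
W=[pol(.62-.012*k,a,.431) for k,a in enumerate(az)]
rows(B,W[:5]);print();rows(W[4],W[5:10]);print(W[9])
t=at(.47,.175,.040,.1);print(t)
E
```

```text
[0.0, 0.0, -4.0, 0.0, 0.0, -0.0, -1]
[0.0, 0.0, -8.0, 0.0, 0.0, -0.0, -1]
[0.0, 0.0, -12.0, 0.0, 0.0, -0.0, -1]
[0.0, 0.0, -16.0, 0.0, 0.0, -0.0, -1]
[0.0, 0.0, -20.0, 0.0, 0.0, -0.0, -1]

[8.65, -1.15, 0.0, 0.0, 0.0, -0.14, -1]
[16.8, -4.11, 0.0, 0.0, 0.0, -0.28, -1]
[24.31, -8.12, 0.0, 0.0, 0.0, -0.42, -1]
[31.03, -13.06, 0.0, 0.0, 0.0, -0.56, -1]
[36.85, -18.79, 0.0, 0.0, 0.0, -0.7, -1]

[7.81, -1.75, -0.0, 0.0, 0.0, -0.14, -1]
[15.14, -4.53, -0.0, 0.0, 0.0, -0.28, -1]
[21.86, -8.26, -0.0, 0.0, 0.0, -0.42, -1]
[27.83, -12.8, -0.0, 0.0, 0.0, -0.56, -1]
[32.98, -18.04, -0.0, 0.0, 0.0, -0.7, -1]
[0.50601898 0.07803073 0.431      1.72379633]
[0.557591   0.22508217 0.1        2.04079633]
```

```bash
python3 - <<'E'
from h import *
def pol(r,az,z):return np.array([r*np.cos(az),r*np.sin(az),z,az+np.pi/2])
B=np.array([.199,-.593,.431,.324])
W=[pol(.62-.006*k,-1.247+.075*k,.431) for k in range(1,21)]
p=B
for i in range(0,20,5): rows(p,W[i:i+5]);p=W[i+4];print(p)
E
```

```text
[4.6, -1.32, -0.0, 0.0, 0.0, -0.075, -1]
[9.09, -2.43, -0.0, 0.0, 0.0, -0.15, -1]
[13.43, -3.86, -0.0, 0.0, 0.0, -0.225, -1]
[17.62, -5.61, -0.0, 0.0, 0.0, -0.3, -1]
[21.61, -7.65, -0.0, 0.0, 0.0, -0.375, -1]
[ 0.37954499 -0.45171407  0.431       0.69879633]
[4.38, -0.76, -0.0, 0.0, 0.0, -0.075, -1]
[8.64, -1.85, -0.0, 0.0, 0.0, -0.15, -1]
[12.76, -3.24, -0.0, 0.0, 0.0, -0.225, -1]
[16.73, -4.93, -0.0, 0.0, 0.0, -0.3, -1]
[20.51, -6.89, -0.0, 0.0, 0.0, -0.375, -1]
[ 0.49224946 -0.26700276  0.431       1.07379633]
[4.15, -0.76, -0.0, 0.0, 0.0, -0.075, -1]
[8.19, -1.82, -0.0, 0.0, 0.0, -0.15, -1]
[12.09, -3.17, -0.0, 0.0, 0.0, -0.225, -1]
[15.84, -4.79, -0.0, 0.0, 0.0, -0.3, -1]
[19.41, -6.68, -0.0, 0.0, 0.0, -0.375, -1]
[ 0.52606063 -0.06449972  0.431       1.44879633]
[3.93, -0.75, -0.0, 0.0, 0.0, -0.075, -1]
[7.74, -1.78, -0.0, 0.0, 0.0, -0.15, -1]
[11.42, -3.09, -0.0, 0.0, 0.0, -0.225, -1]
[14.95, -4.66, -0.0, 0.0, 0.0, -0.3, -1]
[18.31, -6.47, -0.0, 0.0, 0.0, -0.375, -1]
[0.48408293 0.12515479 0.431      1.82379633]
```

Call:
play_rows(
  motion=[
    [0,0,-4,0,0,0,-1],
    [0,0,-8,0,0,0,-1],
    [0,0,-12,0,0,0,-1],
    [0,0,-16,0,0,0,-1],
    [0,0,-20,0,0,0,-1],
  ],
  squeeze=60,
)

```text
clock: 0.6
position: [0.1987, -0.5922, 0.4328]
tool_rot: [-3.141, 0.0, 0.324]
force: [0.9, 0.5, 0.3]
grip_width: 0.0121
finger_force: 0.0
```

Call:
play_rows(
  motion=[
    [4.6,-1.3,0,0,0,-0.075,-1],
    [9.1,-2.4,0,0,0,-0.15,-1],
    [13.4,-3.9,0,0,0,-0.225,-1],
    [17.6,-5.6,0,0,0,-0.3,-1],
    [21.6,-7.65,0,0,0,-0.375,-1],
  ],
)

```text
clock: 1.1
position: [0.3806, -0.4499, 0.4309]
tool_rot: [-3.141, -0.0, 0.702]
force: [0.5, -0.2, -0.5]
grip_width: 0.0002
finger_force: 0.0
```

Call:
play_rows(
  motion=[
    [4.4,-0.8,0,0,0,-0.075,-1],
    [8.6,-1.85,0,0,0,-0.15,-1],
    [12.8,-3.2,0,0,0,-0.225,-1],
    [16.7,-4.9,0,0,0,-0.3,-1],
    [20.5,-6.9,0,0,0,-0.375,-1],
  ],
)

```text
clock: 1.6
position: [0.4925, -0.2649, 0.4309]
tool_rot: [-3.141, 0.0, 1.077]
force: [1.1, -0.6, 0.2]
grip_width: 0.0001
finger_force: 0.0
```

Call:
play_rows(
  motion=[
    [4.15,-0.8,0,0,0,-0.075,-1],
    [8.2,-1.8,0,0,0,-0.15,-1],
    [12.1,-3.2,0,0,0,-0.225,-1],
    [15.8,-4.8,0,0,0,-0.3,-1],
    [19.4,-6.7,0,0,0,-0.375,-1],
  ],
)

```text
clock: 2.1
position: [0.5254, -0.0625, 0.431]
tool_rot: [-3.141, -0.0, 1.452]
force: [0.3, 0.2, 0.1]
grip_width: -0.0002
finger_force: 0.0
```

Call:
play_rows(
  motion=[
    [3.9,-0.75,0,0,0,-0.075,-1],
    [7.7,-1.8,0,0,0,-0.15,-1],
    [11.4,-3.1,0,0,0,-0.225,-1],
    [15,-4.7,0,0,0,-0.3,-1],
    [18.3,-6.5,0,0,0,-0.375,-1],
  ],
)

```text
clock: 2.6
position: [0.4825, 0.127, 0.4311]
tool_rot: [-3.141, -0.0, 1.827]
force: [1.1, 0.2, 0.3]
grip_width: -0.0
finger_force: 0.0
```

```bash
python3 - <<'E'
from h import *
p=np.array([.4825,.127,.431,1.827])
rows(p,lin(p,[.5576,.2251,.27,2.04]))
E
```

```text
[1.52, 1.95, 3.22, 0.0, 0.0, -0.043, -1]
[3.03, 3.9, 6.44, 0.0, 0.0, -0.085, -1]
[4.55, 5.85, 9.66, 0.0, 0.0, -0.128, -1]
[6.07, 7.8, 12.88, 0.0, 0.0, -0.17, -1]
[7.59, 9.75, 16.1, 0.0, 0.0, -0.213, -1]
```

Call:
play_rows(
  motion=[
    [1.5,1.95,3.2,0,0,-0.043,-1],
    [3,3.9,6.4,0,0,-0.085,-1],
    [4.5,5.8,9.6,0,0,-0.13,-1],
    [6.1,7.8,12.9,0,0,-0.17,-1],
    [7.6,9.75,16.1,0,0,-0.213,-1],
  ],
)

```text
clock: 3.1
position: [0.5589, 0.2242, 0.2686]
tool_rot: [-3.141, -0.0, 2.038]
force: [0.2, -0.7, 0.9]
grip_width: 0.0
finger_force: 0.0
```

```bash
python3 - <<'E'
from workcell import observe, viewer
import cv2,numpy as np,pickle
s=observe();print(s["position"],s["tool_rot"],s["force"])
ci=viewer.camera_info("wrist");pickle.dump(ci,open("w1.pkl","wb"))
p,d=viewer.grab_frame("wrist");cv2.imwrite("pics/w1.png",p[:,:,::-1])
print(ci)
E
```

```text
[0.55890498 0.22418997 0.26859149] [-3.14106193e+00 -3.06892022e-05  2.03844891e+00] [ 0.23592769 -0.71201329  0.89342231]
{'fx': 355.58311658149336, 'fy': 355.58311658149336, 'cx': 323.43966961363117, 'cy': 237.2966797181375, 'R': array([[ 8.92790281e-01,  4.50472440e-01, -3.08275519e-04],
       [ 4.33825537e-01, -8.59613102e-01,  2.69927247e-01],
       [ 1.21329788e-01, -2.41122160e-01, -9.62880671e-01]]), 't': array([-0.60002578, -0.09570036,  0.39929101])}
```

View pics/w1.png

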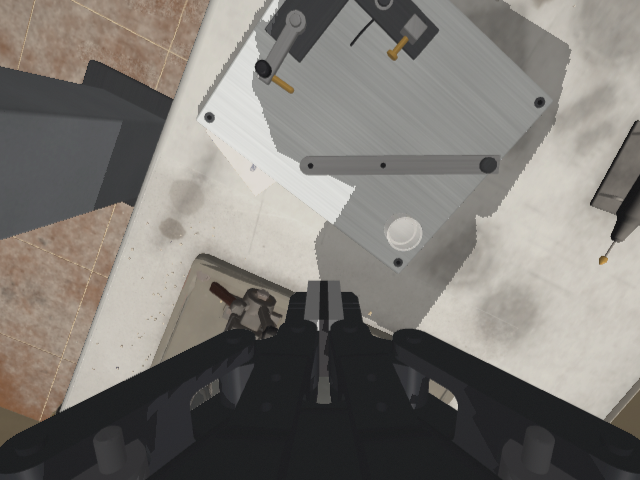

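The wrist view shows the pin at (488,165), end hole at (310,166), blank edges at rows 156 and 175, latch axis at (295,20), knob top at (264,69), post at (413,26) and screw tip at (393,54).

```bash
python3 - <<'E'
import pickle
from h import *
np.set_printoptions(precision=4,suppress=True)
ci=pickle.load(open("w1.pkl","rb"))
c,s=np.cos(SY),np.sin(SY);Ri=np.array([[c,-s],[s,c]])
for n,u,v,z in [("pin",488,165,.033),("end",310,166,.022),("ax",295,20,.028),("kn",264,69,.055),("post",413,26,.034),("tip",393,55,.027)]:
    p=ray(ci,u,v,z)[:2];print(n,p,(p-[.696,.340])@Ri)
E
```

```text
pin [0.6941 0.337 ] [-0.0011 -0.0034]
end [0.529  0.2516] [-0.1398 -0.1271]
ax [0.4559 0.3684] [-0.2397 -0.0321]
kn [0.4528 0.3138] [-0.229  -0.0858]
post [0.5584 0.4126] [-0.1513  0.0361]
tip [0.5544 0.3844] [-0.1482  0.0078]
```

```bash
sed -i 's/PIN=.*;SY/PIN=np.array([.6948,.339]);SY/' h.py; python3 - <<'E'
from workcell import observe
from h import *
s=observe();p=np.array([*s["position"],s["tool_rot"][2]]);print(p,s["force"])
a=at(.47,.185,.042,.10,.1);b=a.copy();b[2]=.015;print(b)
rows(p,lin(p,a,4)+[a]);rows(a,lin(a,b,4)+[b])
E
```

```text
[0.55855919 0.22611426 0.26309518 2.04345007] [-4.83861962  0.31453865 -7.96029037]
[0.54888109 0.21777017 0.015      2.14079633]
[-0.08, -0.31, 4.08, 0.0, 0.0, -0.024, -1]
[-0.15, -0.62, 8.15, 0.0, 0.0, -0.049, -1]
[-0.23, -0.93, 12.23, 0.0, 0.0, -0.073, -1]
[-0.3, -1.24, 16.31, 0.0, 0.0, -0.097, -1]
[-0.3, -1.24, 16.31, 0.0, 0.0, -0.097, -1]
[0.0, 0.0, 2.13, 0.0, 0.0, -0.0, -1]
[0.0, 0.0, 4.25, 0.0, 0.0, -0.0, -1]
[0.0, 0.0, 6.38, 0.0, 0.0, -0.0, -1]
[0.0, 0.0, 8.5, 0.0, 0.0, -0.0, -1]
[0.0, 0.0, 8.5, 0.0, 0.0, -0.0, -1]
```

Call:
play_rows(
  motion=[
    [-0.1,-0.3,4.2,0,0,-0.025,-1],
    [-0.15,-0.6,8.4,0,0,-0.05,-1],
    [-0.2,-0.9,12.7,0,0,-0.075,-1],
    [-0.3,-1.2,17.0,0,0,-0.1,-1],
    [-0.3,-1.2,17.0,0,0,-0.1,-1],
  ],
)

```text
clock: 3.65
position: [0.5464, 0.2136, 0.0957]
tool_rot: [-3.134, -0.001, 2.137]
force: [-0.4, -1.2, 0.7]
grip_width: -0.0
finger_force: 0.0
```

Call:
play_rows(
  motion=[
    [0,0,1.5,0,0,0,-1],
    [0,0,3,0,0,0,-1],
    [0,0,4.5,0,0,0,-1],
    [0,0,6,0,0,0,-1],
    [0,0,6,0,0,0,-1],
  ],
)

```text
clock: 4.15
position: [0.5485, 0.215, 0.0385]
tool_rot: [-3.139, -0.0, 2.137]
force: [-0.8, 0.0, -0.0]
grip_width: 0.0003
finger_force: 0.0
```

Call:
play_rows(
  motion=[
    [0,0,0,0,0,0,-1],
    [0,0,0,0,0,0,-1],
    [0,0,0,0,0,0,-1],
    [0,0,0,0,0,0,-1],
    [0,0,0,0,0,0,-1],
  ],
)

```text
clock: 4.65
position: [0.5494, 0.2154, 0.0406]
tool_rot: [3.141, 0.0, 2.137]
force: [0.1, 0.7, 0.4]
grip_width: -0.0002
finger_force: 0.0
```

```bash
python3 - <<'E'
from workcell import observe
from h import *
s=observe();p=np.array([*s["position"],s["tool_rot"][2]]);print(p,s["force"],s["moment"])
b=at(.47,.185,.042,.015,.1);print(b)
rows(p,lin(p,b))
E
```

```text
[0.54935413 0.21536428 0.04056445 2.13668552] [0.12796621 0.65571592 0.36405889] [0.03337138 0.02469306 0.01559196]
[0.54888109 0.21777017 0.015      2.14079633]
[0.05, 0.02, 0.51, 0.0, 0.0, -0.001, -1]
[0.09, 0.04, 1.02, 0.0, 0.0, -0.002, -1]
[0.14, 0.05, 1.53, 0.0, 0.0, -0.002, -1]
[0.18, 0.07, 2.05, 0.0, 0.0, -0.003, -1]
[0.23, 0.09, 2.56, 0.0, 0.0, -0.004, -1]
```

Call:
play_rows(
  motion=[
    [0.05,0,0.5,0,0,0,-1],
    [0.1,0,1.1,0,0,0,-1],
    [0.2,0.1,1.7,0,0,0,-1],
    [0.2,0.1,2.3,0,0,0,-1],
    [0.2,0.1,2.55,0,0,0,-1],
  ],
)

```text
clock: 5.15
position: [0.5486, 0.2175, 0.0139]
tool_rot: [-3.141, -0.0, 2.137]
force: [-0.0, 0.5, -0.1]
grip_width: -0.0001
finger_force: 0.0
```

```bash
python3 - <<'E'
from workcell import observe
from h import *
s=observe();p=np.array([*s["position"],s["tool_rot"][2]]);print(p,s["force"],s["moment"])
c=at(.47,.185,.042,.015,.1)
W=lin(c,at(.47,.185,.0224,.015,.1))+[at(.47-.029*k,.185,.0224,.015,.1) for k in range(1,21)]
for i in range(0,25,5): rows(c,W[i:i+5]);c=W[i+4];print(c)
E
```

```text
[0.54859421 0.21752868 0.01385591 2.13698072] [-0.02694604  0.49410195 -0.10876544] [-0.00790741  0.04006079  0.00383701]
[0.39, 0.04, -0.0, 0.0, 0.0, -0.0, -1]
[0.78, 0.08, -0.0, 0.0, 0.0, -0.0, -1]
[1.17, 0.12, -0.0, 0.0, 0.0, -0.0, -1]
[1.56, 0.16, -0.0, 0.0, 0.0, -0.0, -1]
[1.95, 0.2, -0.0, 0.0, 0.0, -0.0, -1]
[0.54000452 0.23524491 0.015      2.14079633]
[0.54, -0.0, -0.0, 0.0, 0.0, 0.029, -1]
[1.08, 0.01, -0.0, 0.0, 0.0, 0.058, -1]
[1.62, 0.04, -0.0, 0.0, 0.0, 0.087, -1]
[2.16, 0.08, -0.0, 0.0, 0.0, 0.116, -1]
[2.7, 0.14, -0.0, 0.0, 0.0, 0.145, -1]
[0.52663713 0.2587005  0.015      1.99579633]
[0.54, -0.0, -0.0, 0.0, 0.0, 0.029, -1]
[1.08, 0.01, -0.0, 0.0, 0.0, 0.058, -1]
[1.62, 0.04, -0.0, 0.0, 0.0, 0.087, -1]
[2.16, 0.08, -0.0, 0.0, 0.0, 0.116, -1]
[2.7, 0.14, -0.0, 0.0, 0.0, 0.145, -1]
[0.51679918 0.28384143 0.015      1.85079633]
[0.54, -0.0, -0.0, 0.0, 0.0, 0.029, -1]
[1.08, 0.01, -0.0, 0.0, 0.0, 0.058, -1]
[1.62, 0.04, -0.0, 0.0, 0.0, 0.087, -1]
[2.16, 0.08, -0.0, 0.0, 0.0, 0.116, -1]
[2.7, 0.14, -0.0, 0.0, 0.0, 0.145, -1]
[0.51069714 0.31014004 0.015      1.70579633]
[0.54, -0.0, -0.0, 0.0, 0.0, 0.029, -1]
[1.08, 0.01, -0.0, 0.0, 0.0, 0.058, -1]
[1.62, 0.04, -0.0, 0.0, 0.0, 0.087, -1]
[2.16, 0.08, -0.0, 0.0, 0.0, 0.116, -1]
[2.7, 0.14, -0.0, 0.0, 0.0, 0.145, -1]
[0.50845909 0.33704437 0.015      1.56079633]
```

Call:
play_rows(
  motion=[
    [0.4,0,-0.1,0,0,0,-1],
    [0.8,0.1,-0.1,0,0,0,-1],
    [1.2,0.1,-0.1,0,0,0,-1],
    [1.6,0.15,-0.1,0,0,0,-1],
    [1.95,0.2,-0.1,0,0,0,-1],
  ],
)

```text
clock: 5.65
position: [0.5401, 0.2356, 0.016]
tool_rot: [3.141, -0.0, 2.137]
force: [0.9, -1.7, -0.2]
grip_width: 0.0002
finger_force: 0.7
```

Call:
play_rows(
  motion=[
    [0.55,0,0,0,0,0.029,-1],
    [1.1,0,0,0,0,0.058,-1],
    [1.6,0,0,0,0,0.087,-1],
    [2.15,0.1,0,0,0,0.116,-1],
    [2.7,0.15,0,0,0,0.145,-1],
  ],
)

```text
clock: 6.15
position: [0.527, 0.2586, 0.0159]
tool_rot: [-3.141, 0.001, 1.99]
force: [-0.3, -2.3, 0.9]
grip_width: 0.0002
finger_force: 1.2
```

Call:
play_rows(
  motion=[
    [0.55,0,0,0,0,0.029,-1],
    [1.1,0,0,0,0,0.058,-1],
    [1.6,0,0,0,0,0.087,-1],
    [2.15,0.1,0,0,0,0.116,-1],
    [2.7,0.15,0,0,0,0.145,-1],
  ],
)

```text
clock: 6.65
position: [0.5173, 0.2839, 0.0159]
tool_rot: [-3.141, 0.001, 1.845]
force: [0.2, -2.5, 1.7]
grip_width: 0.0
finger_force: 1.3
```

```bash
python3 - <<'E'
from workcell import observe, viewer
import cv2,numpy as np
s=observe();print(s["position"],s["tool_rot"],s["force"],s["moment"])
p,d=viewer.grab_frame("top");cv2.imwrite("pics/t2.png",cv2.resize(p[165:345,280:445,::-1],(0,0),fx=3.3,fy=3.3,interpolation=cv2.INTER_CUBIC))
E
```

```text
[0.51725198 0.28385524 0.01585876] [-3.14136334e+00  6.68875017e-04  1.84529307e+00] [ 0.23257142 -2.4643678   1.67216159] [-0.51580904  0.04234346  0.01691775]
```

View pics/t2.png

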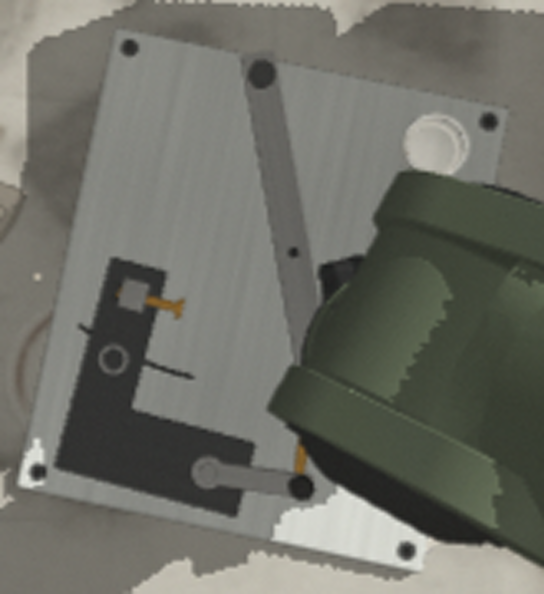

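The blank is following the finger with about 2.5 N of friction, and the latch and dish haven't moved. I'll continue.

Call:
play_rows(
  motion=[
    [0.55,0,0,0,0,0.029,-1],
    [1.1,0,0,0,0,0.058,-1],
    [1.6,0,0,0,0,0.087,-1],
    [2.15,0.1,0,0,0,0.116,-1],
    [2.7,0.15,0,0,0,0.145,-1],
  ],
)

```text
clock: 7.2
position: [0.5113, 0.3106, 0.0158]
tool_rot: [-3.141, 0.0, 1.7]
force: [-1.3, -2.5, 1.1]
grip_width: -0.0001
finger_force: 1.2
```

Call:
play_rows(
  motion=[
    [0.55,0,0,0,0,0.029,-1],
    [1.1,0,0,0,0,0.058,-1],
    [1.6,0,0,0,0,0.087,-1],
    [2.15,0.1,0,0,0,0.116,-1],
    [2.7,0.15,0,0,0,0.145,-1],
  ],
)

```text
clock: 7.7
position: [0.5093, 0.3378, 0.0158]
tool_rot: [-3.141, -0.0, 1.554]
force: [-1.6, -2.6, 2.8]
grip_width: 0.0
finger_force: 1.2
```

```bash
python3 - <<'E'
from workcell import observe
from h import *
s=observe();p=np.array([*s["position"],s["tool_rot"][2]]);print(p,s["force"],s["moment"])
c=at(-.11,.185,.0224,.015,.1);print(c)
W=[at(-.11-.011*k,.185,.0224,.015,.1) for k in range(1,6)];rows(c,W)
E
```

```text
[0.50931582 0.33780095 0.01579262 1.55438273] [-1.63794832 -2.60468715  2.77695917] [-0.44600176  0.16468052  0.00317557]
[0.50845909 0.33704437 0.015      1.56079633]
[0.2, -0.0, -0.0, 0.0, 0.0, 0.011, -1]
[0.41, -0.0, -0.0, 0.0, 0.0, 0.022, -1]
[0.61, -0.0, -0.0, 0.0, 0.0, 0.033, -1]
[0.82, 0.0, -0.0, 0.0, 0.0, 0.044, -1]
[1.02, 0.01, -0.0, 0.0, 0.0, 0.055, -1]
```

Call:
play_rows(
  motion=[
    [0.2,0,0,0,0,0.011,-1],
    [0.4,0,0,0,0,0.022,-1],
    [0.6,0,0,0,0,0.033,-1],
    [0.8,0,0,0,0,0.044,-1],
    [1.0,0,0,0,0,0.055,-1],
  ],
)

```text
clock: 8.2
position: [0.5095, 0.3474, 0.0158]
tool_rot: [-3.141, 0.0, 1.501]
force: [-1.3, -1.3, 1.5]
grip_width: 0.0003
finger_force: 1.1
```

Call:
play_rows(
  motion=[
    [0.14,0,0,0,0,0.007,-1],
    [0.28,0,0,0,0,0.014,-1],
    [0.42,0,0,0,0,0.021,-1],
    [0.56,0,0,0,0,0.028,-1],
    [0.7,0,0,0,0,0.035,-1],
  ],
)

```text
clock: 8.7
position: [0.51, 0.3544, 0.0158]
tool_rot: [-3.142, -0.0, 1.466]
force: [-1.5, -2.7, 1.3]
grip_width: -0.0001
finger_force: 1.1
```

```bash
python3 - <<'E'
from workcell import observe, viewer
import cv2,numpy as np
s=observe();print(s["position"],s["tool_rot"],s["force"],s["moment"])
p,d=viewer.grab_frame("top");cv2.imwrite("pics/t3.png",cv2.resize(p[175:330,290:410,::-1],(0,0),fx=3.8,fy=3.8,interpolation=cv2.INTER_CUBIC))
E
```

```text
[0.51002906 0.35440622 0.01581392] [-3.14156840e+00 -2.99271940e-05  1.46615378e+00] [-1.47373576 -2.71183345  1.29691214] [-0.46263415  0.34308955  0.02636691]
```

View pics/t3.png

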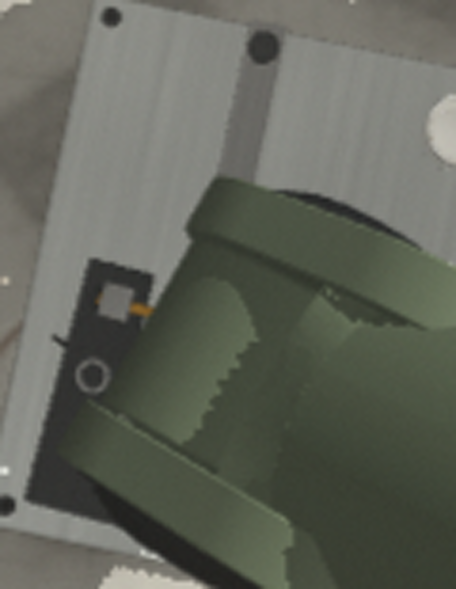

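The wrist hides the contact, but the blank is still about 9 mm short of the screw, going by its angle. I'll creep from here.

Call:
play_rows(
  motion=[
    [0.06,0,0,0,0,0.003,-1],
    [0.12,0,0,0,0,0.006,-1],
    [0.18,0,0,0,0,0.009,-1],
    [0.24,0,0,0,0,0.012,-1],
    [0.3,0,0,0,0,0.015,-1],
  ],
)

```text
clock: 9.25
position: [0.5103, 0.3573, 0.0158]
tool_rot: [-3.142, -0.0, 1.451]
force: [-2.2, -2.0, 0.9]
grip_width: 0.0002
finger_force: 1.1
```

```bash
cat >>h.py <<'E'
def rep():
    from workcell import observe
    s=observe();n=np.array([-np.sin(SY),np.cos(SY)])
    print(s["clock"],s["position"].round(5),s["tool_rot"][2].round(4),"F",s["force"].round(2),"push",round(-float(n@s["force"][:2]),2),"M",s["moment"].round(3))
E
python3 -c "
from h import *
rep()"
```

```text
9.25 [0.51035 0.35731 0.0158 ] 1.4514 F [-2.19 -2.01  0.95] push 2.49 M [-0.407  0.312 -0.021]
```

Call:
play_rows(
  motion=[
    [0.05,0,0,0,0,0.003,-1],
    [0.1,0,0,0,0,0.006,-1],
    [0.15,0,0,0,0,0.008,-1],
    [0.2,0,0,0,0,0.01,-1],
    [0.2,0,0,0,0,0.01,-1],
  ],
)

```text
clock: 9.75
position: [0.5106, 0.3594, 0.0158]
tool_rot: [3.142, -0.0, 1.442]
force: [-1.4, -1.1, 0.5]
grip_width: 0.0
finger_force: 0.8
```

Call:
play_rows(
  motion=[
    [0.04,0,0,0,0,0.002,-1],
    [0.08,0,0,0,0,0.004,-1],
    [0.12,0,0,0,0,0.006,-1],
    [0.16,0,0,0,0,0.008,-1],
    [0.2,0,0,0,0,0.01,-1],
  ],
)

```text
clock: 10.25
position: [0.5108, 0.3613, 0.0158]
tool_rot: [-3.142, 0.0, 1.432]
force: [-1.0, -1.6, 1.2]
grip_width: 0.0
finger_force: 1.1
```

Call:
play_rows(
  motion=[
    [0.03,0,0,0,0,0.002,-1],
    [0.06,0,0,0,0,0.003,-1],
    [0.09,0,0,0,0,0.005,-1],
    [0.12,0,0,0,0,0.006,-1],
    [0.15,0,0,0,0,0.008,-1],
  ],
)

```text
clock: 10.75
position: [0.511, 0.3627, 0.0158]
tool_rot: [-3.142, 0.0, 1.424]
force: [-1.5, -1.7, 0.3]
grip_width: 0.0
finger_force: 1.1
```

Call:
play_rows(
  motion=[
    [0.03,0,0,0,0,0.002,-1],
    [0.06,0,0,0,0,0.003,-1],
    [0.09,0,0,0,0,0.005,-1],
    [0.12,0,0,0,0,0.006,-1],
    [0.15,0,0,0,0,0.008,-1],
  ],
)

```text
clock: 11.25
position: [0.5111, 0.3638, 0.0157]
tool_rot: [-3.141, 0.001, 1.415]
force: [-3.8, -5.2, 2.6]
grip_width: -0.0002
finger_force: 2.9
```

Call:
play_rows(
  motion=[
    [0.01,0,0,0,0,0,-1],
    [0.01,0,0,0,0,0,-1],
    [0.02,0,0,0,0,0,-1],
    [0.02,0,0,0,0,0,-1],
    [0.02,0,0,0,0,0,-1],
  ],
)

```text
clock: 11.75
position: [0.5111, 0.3638, 0.0157]
tool_rot: [-3.141, 0.001, 1.415]
force: [-3.0, -5.8, 3.0]
grip_width: 0.0
finger_force: 2.9
```

```bash
python3 -c "
from h import *
rep()"
```

```text
11.75 [0.51113 0.36384 0.01573] 1.4154 F [-3.05 -5.78  2.97] push 6.36 M [-1.108  0.678 -0.008]
```

Call:
play_rows(
  motion=[
    [0.01,0,0,0,0,0,-1],
    [0.02,0,0,0,0,0,-1],
    [0.03,0,0,0,0,0,-1],
    [0.03,0,0,0,0,0,-1],
    [0.03,0,0,0,0,0,-1],
  ],
)

```text
clock: 12.25
position: [0.5112, 0.3639, 0.0157]
tool_rot: [-3.141, 0.001, 1.415]
force: [-4.2, -6.1, 3.4]
grip_width: 0.0001
finger_force: 3.5
```

```bash
python3 -c "
from h import *
rep()"
```

```text
12.25 [0.51115 0.36395 0.01571] 1.4154 F [-4.16 -6.15  3.37] push 6.99 M [-1.316  0.764  0.045]
```

Call:
play_rows(
  motion=[
    [0.02,0,0,0,0,0,-1],
    [0.04,0,0,0,0,0,-1],
    [0.06,0,0,0,0,0,-1],
    [0.06,0,0,0,0,0,-1],
    [0.06,0,0,0,0,0,-1],
  ],
)

```text
clock: 12.75
position: [0.5112, 0.3641, 0.0156]
tool_rot: [-3.141, 0.002, 1.415]
force: [-4.1, -8.4, 4.9]
grip_width: 0.0004
finger_force: 4.7
```

```bash
python3 -c "
from h import *
rep()"
```

```text
12.75 [0.51122 0.36406 0.01564] 1.4151 F [-4.12 -8.44  4.87] push 9.2 M [-1.803  0.96  -0.064]
```

Call:
play_rows(
  motion=[
    [0.02,0,0,0,0,0,-1],
    [0.04,0,0,0,0,0,-1],
    [0.05,0,0,0,0,0,-1],
    [0.05,0,0,0,0,0,-1],
    [0.05,0,0,0,0,0,-1],
  ],
)

```text
clock: 13.25
position: [0.5112, 0.3641, 0.0156]
tool_rot: [-3.141, 0.003, 1.415]
force: [-5.4, -9.7, 6.0]
grip_width: -0.0002
finger_force: 5.7
```

```bash
python3 -c "
from h import *
rep()"
```

```text
13.25 [0.51125 0.36415 0.01562] 1.415 F [-5.37 -9.72  5.95] push 10.75 M [-2.268  1.078 -0.024]
```

Call:
play_rows(
  motion=[
    [0.01,0,0,0,0,0,-1],
    [0.03,0,0,0,0,0,-1],
    [0.04,0,0,0,0,0,-1],
    [0.04,0,0,0,0,0,-1],
    [0.04,0,0,0,0,0,-1],
  ],
)

```text
clock: 13.75
position: [0.5113, 0.3643, 0.0156]
tool_rot: [-3.141, 0.003, 1.415]
force: [-4.3, -12.0, 7.5]
grip_width: 0.0002
finger_force: 6.4
```

Call:
play_rows(
  motion=[
    [0,0,0,0,0,0,-1],
    [0,0,0,0,0,0,-1],
    [0,0,0,0,0,0,-1],
    [0,0,0,0,0,0,-1],
    [0,0,0,0,0,0,-1],
  ],
)

```text
clock: 14.25
position: [0.5113, 0.3643, 0.0156]
tool_rot: [-3.141, 0.003, 1.415]
force: [-5.0, -12.5, 7.1]
grip_width: -0.0001
finger_force: 6.3
```

```bash
python3 -c "
from h import *
rep()"
```

```text
14.25 [0.51127 0.36432 0.01561] 1.4148 F [ -5.04 -12.51   7.05] push 13.37 M [-2.44   1.239 -0.01 ]
```

Call:
play_rows(
  motion=[
    [0,0,0,0,0,0,-1],
    [0,0,0,0,0,0,-1],
    [0,0,0,0,0,0,-1],
    [0,0,0,0,0,0,-1],
    [0,0,0,0,0,0,-1],
  ],
)

```text
clock: 14.75
position: [0.5113, 0.3644, 0.0156]
tool_rot: [-3.141, 0.003, 1.415]
force: [-5.2, -11.3, 7.1]
grip_width: -0.0001
finger_force: 6.2
```

Call:
play_rows(
  motion=[
    [0,0,0,0,0,0,-1],
    [0,0,0,0,0,0,-1],
    [0,0,0,0,0,0,-1],
    [0,0,0,0,0,0,-1],
    [0,0,0,0,0,0,-1],
  ],
)

```text
clock: 15.25
position: [0.5113, 0.3644, 0.0156]
tool_rot: [-3.141, 0.003, 1.415]
force: [-4.9, -11.7, 6.8]
grip_width: 0.0002
finger_force: 6.1
```

Call:
play_rows(
  motion=[
    [-0.3,0,0,0,0,0,-1],
    [-0.8,0,0,0,0,0,-1],
    [-1.5,0,-0.2,0,0,0,-1],
    [-2,0,-2,0,0,0,-1],
    [-2,0,-5,0,0,0,-1],
  ],
)

```text
clock: 15.75
position: [0.5078, 0.3448, 0.065]
tool_rot: [-3.14, 0.002, 1.415]
force: [0.4, -0.9, 0.5]
grip_width: 0.0003
finger_force: 0.0
```

Call:
play_rows(
  motion=[
    [-1,0,-4,0,0,0,-1],
    [-3,0,-7,0,0,0,-1],
    [-5,0,-10,0,0,0,-1],
    [-8,0,-12,0,0,0,-1],
    [-8,0,-12,0,0,0,-1],
  ],
)

```text
clock: 16.25
position: [0.4974, 0.264, 0.1886]
tool_rot: [3.138, -0.0, 1.412]
force: [0.3, 0.1, -0.1]
grip_width: 0.0003
finger_force: 0.0
```

Call:
play_rows(
  motion=[
    [0,0,0,0,0,0,-1],
    [0,0,0,0,0,0,-1],
    [0,0,0,0,0,0,-1],
    [0,0,0,0,0,0,-1],
    [0,0,0,0,0,0,-1],
  ],
)

```text
clock: 16.75
position: [0.4959, 0.2677, 0.1854]
tool_rot: [-3.141, 0.0, 1.416]
force: [-0.4, -0.1, -0.3]
grip_width: -0.0002
finger_force: 0.0
```

```bash
python3 - <<'E'
from h import *
from workcell import viewer
import cv2,pickle
rep();ci=viewer.camera_info("wrist");pickle.dump(ci,open("w2.pkl","wb"))
p,d=viewer.grab_frame("wrist");cv2.imwrite("pics/w2.png",p[:,:,::-1])
E
```

```text
16.75 [0.4959  0.26773 0.18536] 1.4164 F [-0.37 -0.09 -0.32] push 0.18 M [0.044 0.012 0.024]
```

View pics/w2.png

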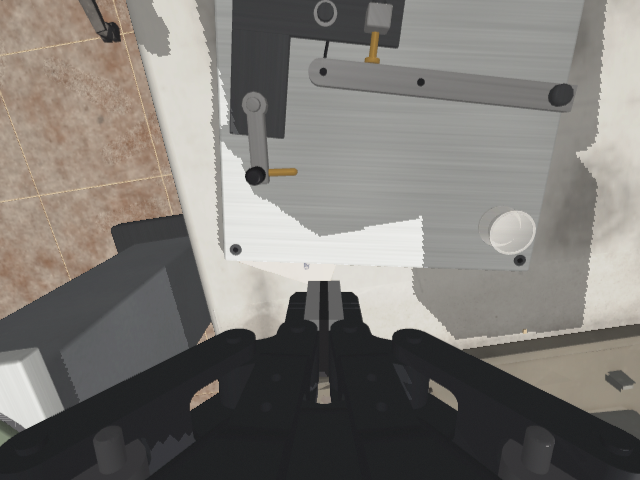

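The blank sits against the screw tip at (373,62). The latch is still open, with its axis at (254,103), knob top at (256,176) and the plunger tip at (297,172). The pin is at (561,95).

```bash
cat >>h.py <<'E'
def s2w(p): c,s=np.cos(SY),np.sin(SY);return PIN+np.array([c*p[0]-s*p[1],s*p[0]+c*p[1]])
def lt(th,off,z,r=.054):
    """tool pose, tool +y pushing the knob, off behind its axis"""
    p=np.array([-.24,-.03])+r*np.array([np.sin(th),-np.cos(th)])-off*np.array([np.cos(th),np.sin(th)])
    return np.array([*s2w(p),z,SY+th+np.pi/2])
E
python3 - <<'E'
import pickle
from h import *
np.set_printoptions(precision=4,suppress=True)
ci=pickle.load(open("w2.pkl","rb"))
for n,u,v,z in [("pin",561,95,.033),("ax",254,103,.028),("kn",256,176,.055)]: print(n,ray(ci,u,v,z)[:2])
print("ax",s2w((-.24,-.03)),"kn .13",s2w((-.24+.054*np.sin(.13),-.03-.054*np.cos(.13))))
p=np.array([.4959,.2677,.1854,1.4164])
a=lt(.1,.036,.09);b=a.copy();b[2]=.039
print(a);rows(p,lin(p,a,4)+[a]);rows(a,lin(a,b,4)+[b])
E
```

```text
pin [0.6929 0.3374]
ax [0.4569 0.3688]
kn [0.4522 0.3146]
ax [0.4549 0.3695] kn .13 [0.4484 0.3159]
[0.4112 0.3216 0.09   1.4198]
[1.01, -2.3, 2.39, 0.0, 0.0, -0.001, -1]
[2.01, -4.6, 4.77, 0.0, 0.0, -0.002, -1]
[3.02, -6.9, 7.16, 0.0, 0.0, -0.003, -1]
[4.02, -9.2, 9.54, 0.0, 0.0, -0.003, -1]
[4.02, -9.2, 9.54, 0.0, 0.0, -0.003, -1]
[0.0, 0.0, 1.27, 0.0, 0.0, -0.0, -1]
[0.0, 0.0, 2.55, 0.0, 0.0, -0.0, -1]
[0.0, 0.0, 3.82, 0.0, 0.0, -0.0, -1]
[0.0, 0.0, 5.1, 0.0, 0.0, -0.0, -1]
[0.0, 0.0, 5.1, 0.0, 0.0, -0.0, -1]
```

Call:
play_rows(
  motion=[
    [1,-2.3,2,0,0,0,-1],
    [2,-4.6,4.5,0,0,0,-1],
    [3,-6.9,7,0,0,0,-1],
    [4,-9.2,9.5,0,0,0,-1],
    [4,-9.2,9.5,0,0,0,-1],
  ],
)

```text
clock: 17.3
position: [0.4075, 0.3223, 0.0883]
tool_rot: [-3.138, 0.002, 1.42]
force: [-0.4, -0.2, 0.9]
grip_width: 0.0002
finger_force: 0.0
```

Call:
play_rows(
  motion=[
    [0,0,1.3,0,0,0,-1],
    [0,0,2.6,0,0,0,-1],
    [0,0,3.8,0,0,0,-1],
    [0,0,4.8,0,0,0,-1],
    [0,0,5.1,0,0,0,-1],
  ],
)

```text
clock: 17.8
position: [0.4112, 0.3206, 0.0385]
tool_rot: [-3.141, 0.001, 1.415]
force: [-0.1, -1.0, 0.3]
grip_width: 0.0003
finger_force: 0.0
```

Call:
play_rows(
  motion=[
    [0,0,0,0,0,0,-1],
    [0,0,0,0,0,0,-1],
    [0,0,0,0,0,0,-1],
    [0,0,0,0,0,0,-1],
    [0,0,0,0,0,0,-1],
  ],
)

```text
clock: 18.3
position: [0.4115, 0.3212, 0.0401]
tool_rot: [3.141, -0.0, 1.416]
force: [-0.4, -0.6, -0.0]
grip_width: 0.0001
finger_force: 0.0
```

```bash
python3 - <<'E'
from h import *
rep()
c=lt(.1,.036,.039);print(c)
W=lin(c,lt(.1,.0215,.039))+[lt(.1+.06*k,.0215,.039) for k in range(1,26)]
for i in range(0,30,5): rows(c,W[i:i+5]);c=W[i+4];print(c)
E
```

```text
18.3 [0.41152 0.32119 0.04007] 1.4157 F [-0.39 -0.64 -0.04] push 0.71 M [-0.018  0.026 -0.027]
[0.41115592 0.32157935 0.039      1.41979633]
[-0.0, 0.29, -0.0, 0.0, 0.0, -0.0, -1]
[0.0, 0.58, -0.0, 0.0, 0.0, -0.0, -1]
[0.0, 0.87, -0.0, 0.0, 0.0, -0.0, -1]
[0.0, 1.16, -0.0, 0.0, 0.0, -0.0, -1]
[0.0, 1.45, -0.0, 0.0, 0.0, -0.0, -1]
[0.42549093 0.31939816 0.039      1.41979633]
[-0.12, 0.33, -0.0, 0.0, 0.0, -0.06, -1]
[-0.22, 0.66, -0.0, 0.0, 0.0, -0.12, -1]
[-0.3, 1.0, -0.0, 0.0, 0.0, -0.18, -1]
[-0.36, 1.35, -0.0, 0.0, 0.0, -0.24, -1]
[-0.39, 1.69, -0.0, 0.0, 0.0, -0.3, -1]
[0.44162381 0.31295618 0.039      1.71979633]
[-0.12, 0.33, -0.0, 0.0, 0.0, -0.06, -1]
[-0.22, 0.66, -0.0, 0.0, 0.0, -0.12, -1]
[-0.3, 1.0, -0.0, 0.0, 0.0, -0.18, -1]
[-0.36, 1.35, -0.0, 0.0, 0.0, -0.24, -1]
[-0.39, 1.69, -0.0, 0.0, 0.0, -0.3, -1]
[0.45893988 0.31156952 0.039      2.01979633]
[-0.12, 0.33, -0.0, 0.0, 0.0, -0.06, -1]
[-0.22, 0.66, -0.0, 0.0, 0.0, -0.12, -1]
[-0.3, 1.0, -0.0, 0.0, 0.0, -0.18, -1]
[-0.36, 1.35, -0.0, 0.0, 0.0, -0.24, -1]
[-0.39, 1.69, -0.0, 0.0, 0.0, -0.3, -1]
[0.47589233 0.31536204 0.039      2.31979633]
[-0.12, 0.33, -0.0, 0.0, 0.0, -0.06, -1]
[-0.22, 0.66, -0.0, 0.0, 0.0, -0.12, -1]
[-0.3, 1.0, -0.0, 0.0, 0.0, -0.18, -1]
[-0.36, 1.35, -0.0, 0.0, 0.0, -0.24, -1]
[-0.39, 1.69, -0.0, 0.0, 0.0, -0.3, -1]
[0.49096687 0.32399497 0.039      2.61979633]
[-0.12, 0.33, -0.0, 0.0, 0.0, -0.06, -1]
[-0.22, 0.66, -0.0, 0.0, 0.0, -0.12, -1]
[-0.3, 1.0, -0.0, 0.0, 0.0, -0.18, -1]
[-0.36, 1.35, -0.0, 0.0, 0.0, -0.24, -1]
[-0.39, 1.69, -0.0, 0.0, 0.0, -0.3, -1]
[0.50281692 0.33669715 0.039      2.91979633]
```

Call:
play_rows(
  motion=[
    [0,0.3,0,0,0,0,-1],
    [0,0.6,0,0,0,0,-1],
    [0,0.9,0,0,0,0,-1],
    [0,1.15,0,0,0,0,-1],
    [0,1.45,0,0,0,0,-1],
  ],
)

```text
clock: 18.8
position: [0.426, 0.3188, 0.0398]
tool_rot: [-3.142, -0.0, 1.416]
force: [-0.2, 0.5, -0.2]
grip_width: -0.0002
finger_force: 0.0
```

Call:
play_rows(
  motion=[
    [-0.1,0.35,0,0,0,-0.06,-1],
    [-0.2,0.65,0,0,0,-0.12,-1],
    [-0.3,1,0,0,0,-0.18,-1],
    [-0.35,1.35,0,0,0,-0.24,-1],
    [-0.4,1.7,0,0,0,-0.3,-1],
  ],
)

```text
clock: 19.3
position: [0.4413, 0.3125, 0.0397]
tool_rot: [-3.14, -0.0, 1.719]
force: [-6.3, 1.3, 1.2]
grip_width: -0.0
finger_force: 2.8
```

Call:
play_rows(
  motion=[
    [-0.1,0.35,0,0,0,-0.06,-1],
    [-0.2,0.65,0,0,0,-0.12,-1],
    [-0.3,1,0,0,0,-0.18,-1],
    [-0.35,1.35,0,0,0,-0.24,-1],
    [-0.4,1.7,0,0,0,-0.3,-1],
  ],
)

```text
clock: 19.8
position: [0.4586, 0.3108, 0.0397]
tool_rot: [-3.14, -0.0, 2.019]
force: [-6.1, 0.8, 1.6]
grip_width: -0.0001
finger_force: 2.8
```

Call:
play_rows(
  motion=[
    [-0.1,0.35,0,0,0,-0.06,-1],
    [-0.2,0.65,0,0,0,-0.12,-1],
    [-0.3,1,0,0,0,-0.18,-1],
    [-0.35,1.35,0,0,0,-0.24,-1],
    [-0.4,1.7,0,0,0,-0.3,-1],
  ],
)

```text
clock: 20.3
position: [0.4756, 0.3142, 0.0395]
tool_rot: [-3.14, -0.0, 2.319]
force: [-6.8, -0.1, 2.6]
grip_width: 0.0
finger_force: 2.7
```

Call:
play_rows(
  motion=[
    [-0.1,0.35,0,0,0,-0.06,-1],
    [-0.2,0.65,0,0,0,-0.12,-1],
    [-0.3,1,0,0,0,-0.18,-1],
    [-0.35,1.35,0,0,0,-0.24,-1],
    [-0.4,1.7,0,0,0,-0.3,-1],
  ],
)

```text
clock: 20.8
position: [0.491, 0.3225, 0.0395]
tool_rot: [-3.14, -0.001, 2.618]
force: [-6.6, -3.1, 2.4]
grip_width: -0.0001
finger_force: 2.7
```

```bash
python3 - <<'E'
from h import *
from workcell import viewer
import cv2
rep()
p,d=viewer.grab_frame("wrist");cv2.imwrite("pics/w3.png",p[:,:,::-1])
E
```

```text
20.8 [0.49099 0.32248 0.03948] 2.6182 F [-6.62 -3.15  2.35] push 4.69 M [-0.618  1.234  0.069]
```

View pics/w3.png

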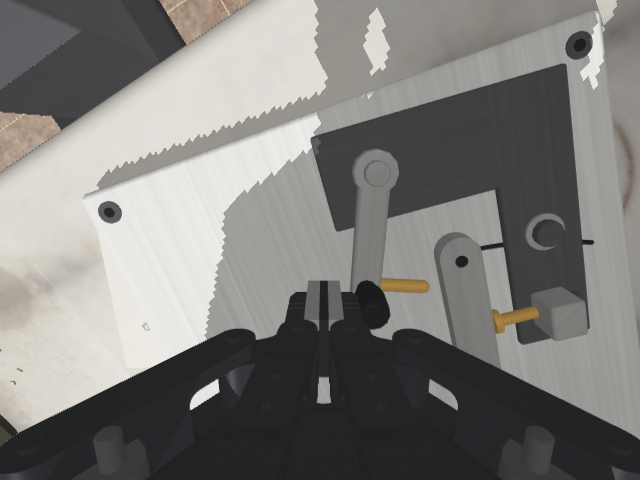

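The finger is squarely behind the knob at (372,305). The latch is at about 1.25 rad and the plunger is nearing the blank, so I'll finish the turn.

Call:
play_rows(
  motion=[
    [-0.1,0.35,0,0,0,-0.06,-1],
    [-0.2,0.65,0,0,0,-0.12,-1],
    [-0.3,1,0,0,0,-0.18,-1],
    [-0.35,1.35,0,0,0,-0.24,-1],
    [-0.4,1.7,0,0,0,-0.3,-1],
  ],
)

```text
clock: 21.35
position: [0.503, 0.3343, 0.0393]
tool_rot: [-3.138, -0.001, 2.917]
force: [-6.0, -8.4, 4.1]
grip_width: -0.0003
finger_force: 4.6
```

Call:
play_rows(
  motion=[
    [0,0.05,0,0,0,0,-1],
    [0,0.1,0,0,0,0,-1],
    [0,0.1,0,0,0,0,-1],
    [0,0.1,0,0,0,0,-1],
    [0,0.1,0,0,0,0,-1],
  ],
)

```text
clock: 21.85
position: [0.5034, 0.3353, 0.0394]
tool_rot: [-3.139, -0.001, 2.915]
force: [-4.9, -7.6, 2.8]
grip_width: -0.0002
finger_force: 3.9
```

```bash
python3 -c "
from h import *
rep();print(lt(1.571,.0215,.039))"
```

```text
21.85 [0.50335 0.33526 0.03935] 2.9149 F [-4.95 -7.63  2.77] push 8.62 M [-1.43   0.982 -0.   ]
[0.50184417 0.33532067 0.039      2.89079633]
```

Call:
play_rows(
  motion=[
    [0,0.05,0,0,0,0,-1],
    [0,0.1,0,0,0,0,-1],
    [0,0.15,0,0,0,0,-1],
    [0,0.2,0,0,0,0,-1],
    [0,0.2,0,0,0,0,-1],
  ],
)

```text
clock: 22.35
position: [0.5038, 0.3365, 0.0393]
tool_rot: [-3.137, -0.001, 2.915]
force: [-6.2, -10.8, 5.4]
grip_width: -0.0001
finger_force: 5.9
```

Call:
play_rows(
  motion=[
    [0,0.04,0,0,0,0,-1],
    [0,0.08,0,0,0,0,-1],
    [0,0.12,0,0,0,0,-1],
    [0,0.16,0,0,0,0,-1],
    [0,0.16,0,0,0,0,-1],
  ],
)

```text
clock: 22.85
position: [0.504, 0.3369, 0.0391]
tool_rot: [-3.135, -0.001, 2.914]
force: [-8.2, -16.8, 10.6]
grip_width: -0.0001
finger_force: 9.4
```

```bash
python3 -c "
from h import *
rep()"
```

```text
22.85 [0.504   0.33693 0.03912] 2.9142 F [ -8.16 -16.84  10.57] push 18.34 M [-3.472  1.659 -0.006]
```

Call:
play_rows(
  motion=[
    [0,0.05,0,0,0,0,-1],
    [0,0.05,0,0,0,0,-1],
    [0,0.05,0,0,0,0,-1],
    [0,0.05,0,0,0,0,-1],
    [0,0.05,0,0,0,0,-1],
  ],
)

```text
clock: 23.35
position: [0.504, 0.3371, 0.0391]
tool_rot: [-3.135, -0.001, 2.914]
force: [-8.5, -17.5, 10.2]
grip_width: 0.0001
finger_force: 10.4
```

Call:
play_rows(
  motion=[
    [0,-0.2,0,0,0,0,-1],
    [0,-0.6,0,0,0,0,-1],
    [0,-1.2,0,0,0,0,-1],
    [0,-2,-1,0,0,0,-1],
    [0,-2.5,-4,0,0,0,-1],
  ],
)

```text
clock: 23.85
position: [0.4981, 0.3147, 0.0788]
tool_rot: [-3.139, -0.002, 2.916]
force: [-0.2, -1.3, 0.5]
grip_width: 0.0
finger_force: 0.0
```

Call:
play_rows(
  motion=[
    [0,-2,-3,0,0,0,-1],
    [0,-5,-6,0,0,0,-1],
    [0,-8,-9,0,0,0,-1],
    [0,-10,-12,0,0,0,-1],
    [0,-10,-12,0,0,0,-1],
  ],
)

```text
clock: 24.35
position: [0.4778, 0.2166, 0.2035]
tool_rot: [3.141, 0.005, 2.913]
force: [0.9, -0.1, 0.6]
grip_width: 0.0001
finger_force: 0.0
```

Call:
play_rows(
  motion=[
    [0,0,0,0,0,0,-1],
    [0,0,0,0,0,0,-1],
    [0,0,0,0,0,0,-1],
    [0,0,0,0,0,0,-1],
    [0,0,0,0,0,0,-1],
  ],
)

```text
clock: 24.85
position: [0.4765, 0.2193, 0.1994]
tool_rot: [-3.141, -0.001, 2.916]
force: [-0.4, -0.8, -0.2]
grip_width: 0.0001
finger_force: 0.0
```

```bash
python3 - <<'E'
from h import *
from workcell import viewer
import cv2
rep()
p,d=viewer.grab_frame("top");a=cv2.resize(p[175:330,290:400,::-1],(0,0),fx=3.6,fy=3.6,interpolation=cv2.INTER_CUBIC)
cv2.imwrite("pics/t4.png",a)
E
```

```text
24.85 [0.47645 0.2193  0.19939] 2.9165 F [-0.42 -0.76 -0.18] push 0.84 M [ 0.031 -0.031 -0.001]
```

View pics/t4.png

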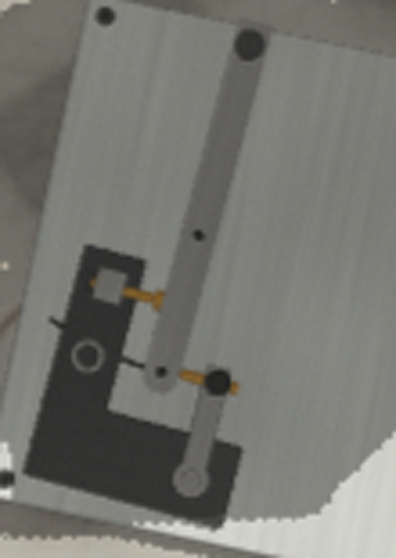

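The blank is on the screw at (162,299). The latch arm lies parallel to the blank, with the plunger on the blank's edge near (182,376) and the knob at (217,382). I'll check the latch angle, then hand in.

```bash
python3 - <<'E'
from h import *
from workcell import viewer,bot
ci=viewer.camera_info("top")
f=lambda x,y,z: ray(ci,290+x/3.6-.36,175+y/3.6-.36,z)[:2]
v=f(217,382,.055)-f(190,481,.028);th=np.arctan2(v[1],v[0])-SY+np.pi/2
print(v,np.linalg.norm(v),th)
if th>1.45: print(bot.job_done())
E
```

```text
[ 0.05356526 -0.01276432] 0.05506509879456866 1.587864409660028
the job is handed in; nothing more can be done
None
```

The job is handed in: the blank was held on the screw with an estimated 10–12 N for over a second, the latch is at its end (about 1.57 rad) with its plunger on the blank, and the arm is clear; I did not see the judge's verdict.

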